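# Transfer a row of sample vials to the counting rack in reverse order

### The job

Move the four capped sample vials from the black rack into the white rack in reverse order: the vial that starts next to the black rack's yellow end block goes into the white rack's compartment farthest from its own yellow block, the next one into the compartment before that, and so on, until the vial that started farthest from the black rack's yellow block stands next to the white rack's yellow block. Keep the vials upright, set each one down on the floor of its compartment rather than letting it fall, and leave the bottle, the timer and the other things around alone.

Things in the scene. Friction and masses are not known exactly. Their poses are not given: they have to be found in the camera images.
- dark_rack: Black plastic rack, fixed, 210x52x18 mm: four open square compartments in a row along y, 44 mm wide inside, walls 4 mm thick and 18 mm high, floor 4 mm above the underside; bright yellow block at its +y end only. Origin: under the middle of the row, on the work surface; z up. Compartment centres at x = 0, y = +72 (next to yellow), +24, -24, -72 mm. Holds the vials at the start.
- white_rack: White plastic rack, fixed, 210x52x18 mm: four open square compartments in a row along y, 44 mm wide inside, walls 4 mm thick and 18 mm high, floor 4 mm above the underside; bright yellow block at its +y end only. Origin: under the middle of the row, on the work surface; z up. Compartment centres at x = 0, y = +72 (next to yellow), +24, -24, -72 mm. Empty at the start.
- vial_red_mid (a point): Glass sample vial with a red screw cap, loose, standing upright, 61 mm high, body 27 mm in diameter up to 45 mm height, cap 26 mm in diameter from 46 mm to the top, about 30 g. This point is on its axis half-way up (30.5 mm above its underside); z is its axis, up.
- disc_red: Thin red disc, 40 mm in diameter and 2 mm thick, fixed on the floor of that compartment of the black rack in which the vial with the red cap stands at the start (the vial stands on it). Origin: centre of its underside; it stays there and shows where the vial came from.
- vial_green_mid (a point): Glass sample vial with a green screw cap, loose, standing upright, 61 mm high, body 27 mm in diameter up to 45 mm height, cap 26 mm in diameter from 46 mm to the top, about 30 g. This point is on its axis half-way up (30.5 mm above its underside); z is its axis, up.
- disc_green: Thin green disc, 40 mm in diameter and 2 mm thick, fixed on the floor of that compartment of the black rack in which the vial with the green cap stands at the start (the vial stands on it). Origin: centre of its underside; it stays there and shows where the vial came from.
- vial_blue_mid (a point): Glass sample vial with a blue screw cap, loose, standing upright, 61 mm high, body 27 mm in diameter up to 45 mm height, cap 26 mm in diameter from 46 mm to the top, about 30 g. This point is on its axis half-way up (30.5 mm above its underside); z is its axis, up.
- disc_blue: Thin blue disc, 40 mm in diameter and 2 mm thick, fixed on the floor of that compartment of the black rack in which the vial with the blue cap stands at the start (the vial stands on it). Origin: centre of its underside; it stays there and shows where the vial came from.
- vial_white_mid (a point): Glass sample vial with a white screw cap, loose, standing upright, 61 mm high, body 27 mm in diameter up to 45 mm height, cap 26 mm in diameter from 46 mm to the top, about 30 g. This point is on its axis half-way up (30.5 mm above its underside); z is its axis, up.
- disc_white: Thin white disc, 40 mm in diameter and 2 mm thick, fixed on the floor of that compartment of the black rack in which the vial with the white cap stands at the start (the vial stands on it). Origin: centre of its underside; it stays there and shows where the vial came from.
- buffer_bottle_mid (a point): Bystander: white reagent bottle with a blue cap and blue band, loose, 57 mm in diameter, 123 mm high; the point is on its axis half-way up (61.5 mm). To be left alone.
- timer_mid (a point): Bystander: flat white lab timer with red, grey and green buttons, loose, 72 x 64 x 18 mm; the point is at its centre, 9 mm up. To be left alone. (Fixed and not listed: a row of tall upright books, up to about 0.3 m high, stands beyond the black rack and to its right, from about x = 0.53 m, y = -0.22 m on; a tissue box stands beyond the white rack.)

How it is judged:
By the outcome, as a careful person would: the job done as asked, in the order asked, and still so for the second after the job is handed in, with the robot touching nothing.
It also fails if it takes over 102 s, if anything falls off the work surface, if the arm or the gripper's body presses on something with over 40 N, if the wrist force passes 120 N, or if a joint passes its speed limit or range.

### The arm

A 6-joint arm with a two-finger parallel gripper is mounted at the origin on a cart in front of the work surface, level with it; the furniture and walls round the work are solid. World frame = base frame: x ahead of the robot, y to its left, z up, the work surface at z = 0. Lengths are in m, angles in rad, forces in N, time in s.
With the tool pointing down it reaches from about 0.35 to 0.775 m from the base axis. Payload 7.3 kg.
Tool frame: the origin (TCP) lies midway between the tips of the shut fingers; the grasp point (between the pads) lies 19 mm behind it; z points along the fingers, y is the line along which they close (so a half turn about z gives the same grasp; the last joint's range is limited). The gripper opens to 92 mm and grips with 3 to 60 N. Pads are 19 mm wide; open, the fingers measure 130 mm over their backs; the gripper's body (75 mm by 190 mm) begins 47 mm behind the grasp point.
Start: joints at [-1.37, 0.342, 1.524, -0, 1.275, -0.146], TCP at [0.178, -0.494, 0.227] pointing down, gripper open.
Joint ranges: [-2.53, 2.53], [-0.77, 2.02], [0.04, 2.7], [-1, 4.14], [0.28, 2.66], [-3.11, 3.11]. Speed limits (rad/s): [2.57, 2.57, 3.14, 3.14, 3.14, 3.14].

### API

Orientations are given as a rotation vector (axis times angle).
In Python, from cell import env gives the robot as it stands.
- The arm moves only by the tool step_arm, never from a script. Its argument "increments" is one flat list of numbers, 5 for each row, row after row: the shift along the tool's x, y, z in m, then the turn about the tool's z in degrees, then the closure, from 0 (fully open) to 1 (shut). In form: [dx, dy, dz, roll, hand, dx, dy, dz, roll, hand, ...]. A call has 1 to 8 rows; each row shifts and turns the commanded pose from where the row before left it, along the tool's axes as they then stand; what a row does not reach is not made up. A row lasts 1/8 s, in which the tool goes at most 62.5 mm and 10.7 degrees, less where a joint would pass 70% of its speed; a pose out of reach is approached as far as the arm can. A call with a gripper value outside its range is refused whole. The fingers move at their own pace and stop on an object; "newtons" is the grip in N (left out, the last holds). Time passes only in rows, so rows that do not move let the fingers close. It gives the time, the measured TCP pose, the force, the opening and the grip force at its end, in the units of the state.
- env.state(): the state, without advancing time (a new reading comes with each control period).
- env.camera(name): name is "side" or "top" or "wrist"; returns the picture (480x640x3 uint8, blue, green, red); there is no depth.
- env.calibration(name): a dict with "intrinsics" (3x3 intrinsics, pixels), "R" (3x3) and "t" (3): a world point X has camera coordinates R X + t. Camera axes: x right, y down, z forward; pixel columns grow to the right and rows downward; lengths in m; the calibration is good to about 2 mm. A picture is of the moment at which its call begins: read the wrist's pose just before it. calibration takes no time and is no camera call; for the wrist camera it gives the pose at the moment of the call.
- env.sign_off(): hands the job in; it is judged then, once.
The state is a dict: "time": time; "qpos": joint angles; "qvel": joint speeds; "effort": joint torques, N m; "tool_pos": TCP position; "ee_rot": TCP orientation; "ft_force": force on the tool from outside, world axes, zero at the start; "wrist_torque": the same for the moment, N m; "opening": finger opening in m; "grasp_force": force on a finger pad.
Only numpy, scipy, OpenCV 4.12 (cv2) and the standard library are available. Lean on these libraries where they do the work, as an engineer would, in place of code of your own. Each camera call takes 0.05 s, during which the arm holds its last target. There are 200 camera calls.

## Working session

There is one attempt and no reset: what is moved stays moved. The work goes in short steps, Python scripts to look and compute and a tool call to move; the robot and the scene stay as the last step left them, time stands still between calls to the robot, and variables do not carry over. Pictures are saved under pics/ and viewed, at most 14 in all, crops included, and the job is handed in when it is done.

Besides the shell and the picture viewer there is one more tool, called after "Emit:" by a JSON object that holds its "method" and its "body", one argument or row to a line. step_arm: Moves the arm, as the interface text tells. Its arguments: {"type":"object","properties":{"increments":{"type":"array","items":{"type":"number"}},"newtons":{"type":"number"}},"required":["increments"]}

```bash
mkdir -p pics; python3 - <<'E'
from cell import env
import cv2,numpy as np
for n in("top","side"):
    cv2.imwrite(f"pics/{n}0.png",env.camera(n)); c=env.calibration(n); print(n,c)
s=env.state();print(s["time"],s["tool_pos"],s["ee_rot"],s["opening"])
E
```

```text
top {'intrinsics': array([[566.2895008 ,   0.        , 316.10305239],
       [  0.        , 566.2895008 , 235.20617903],
       [  0.        ,   0.        ,   1.        ]]), 'R': array([[-0.00935844, -0.99991977,  0.00853709],
       [-0.99446246,  0.00841299, -0.10475515],
       [ 0.10467492, -0.00947016, -0.9944614 ]]), 't': array([5.66158479e-04, 5.33069487e-01, 1.20244994e+00])}
side {'intrinsics': array([[503.63912815,   0.        , 312.99796615],
       [  0.        , 503.63912815, 228.66054661],
       [  0.        ,   0.        ,   1.        ]]), 'R': array([[-0.96028716, -0.27837643,  0.01884508],
       [-0.12713034,  0.3764249 , -0.91768305],
       [ 0.24836757, -0.88363503, -0.39686608]]), 't': array([0.48226633, 0.14184265, 0.74434038])}
0.1 [ 0.17838852 -0.49337035  0.22610558] [-3.09307853e+00 -5.41716807e-01  2.75407775e-05] 0.0922204483425428
```

View pics/top0.png

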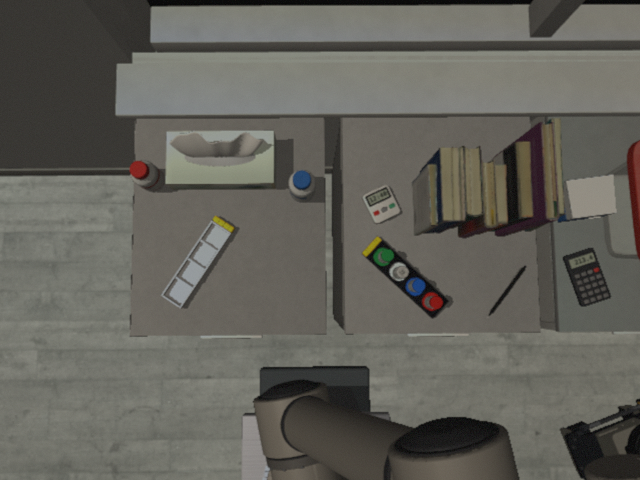

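View pics/side0.png

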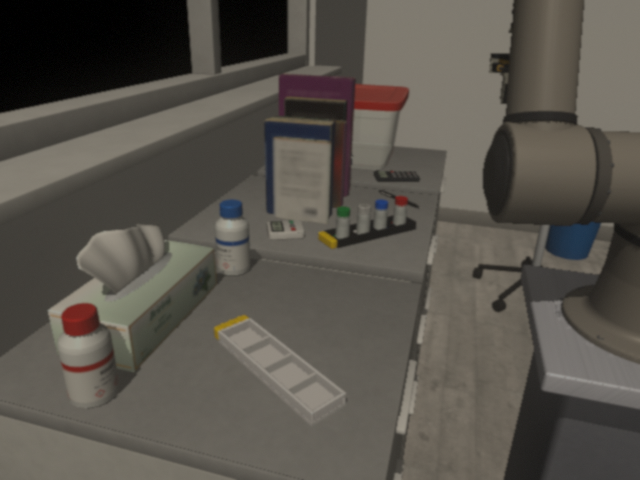

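Top view: black rack from its yellow end (373,247) holds green (384,257), white (399,271), blue (416,287), red (432,301). The white rack has its yellow end at (223,225) and far end at (174,300). The side view confirms the order.

```bash
python3 - <<'E'
import cv2,numpy as np
a=cv2.imread("pics/top0.png")
A=cv2.resize(a[208:318,155:245],None,fx=4.3,fy=4.3,interpolation=cv2.INTER_CUBIC)
B=cv2.resize(a[232:324,356:452],None,fx=4.2,fy=4.2,interpolation=cv2.INTER_CUBIC)
h=max(A.shape[0],B.shape[0]);c=np.zeros((h,A.shape[1]+B.shape[1],3),np.uint8)
c[:A.shape[0],:A.shape[1]]=A;c[:B.shape[0],A.shape[1]:]=B
print(A.shape,B.shape);cv2.imwrite("pics/crop.png",c)
E
```

```text
(473, 387, 3) (386, 403, 3)
```

View pics/crop.png

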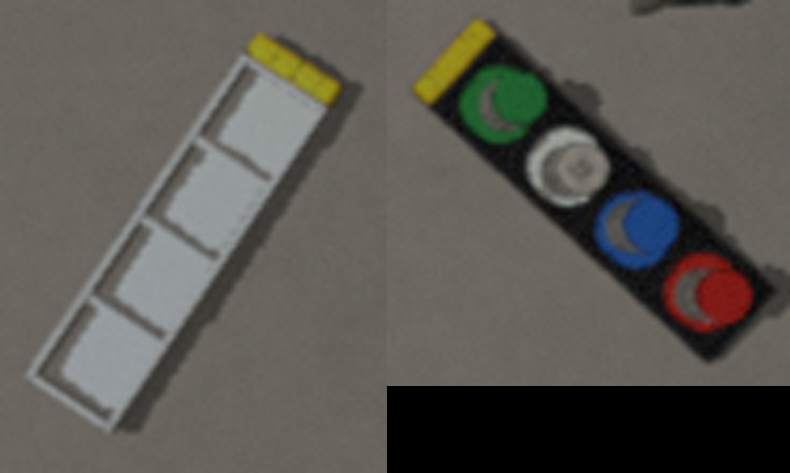

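The crop shows white rack row corners at crop (29,375), (112,430), (330,103), (245,50). Caps sit at crop (521,95), (584,168), (652,226), (725,295).

```bash
cat > h.py <<'E'
import numpy as np
from cell import env
def ray(cam,uv,z,c=None):
    c=c or env.calibration(cam); d=np.linalg.inv(c["intrinsics"])@[uv[0],uv[1],1]
    d=c["R"].T@d; o=-c["R"].T@c["t"]; return o+d*(z-o[2])/d[2]
E
python3 - <<'E'
from h import *
np.set_printoptions(precision=4,suppress=True)
off=lambda s:( (s-.5*0))
w=[ray("top",(155-.4+x/4.3,208-.4+y/4.3),.018)[:2] for x,y in[(29,375),(112,430),(330,103),(245,50)]]
print("W",np.array(w));o=np.mean(w,0);d=(w[2]+w[3]-w[0]-w[1])/2;print(o,np.linalg.norm(d),np.degrees(np.arctan2(d[1],d[0])));u=d/np.linalg.norm(d)
for y in(.072,.024,-.024,-.072):print("comp",y,o+u*y)
f=lambda x,y:(356-.4+(x-387)/4.2,232-.4+y/4.2)
V=[ray("top",f(*p),.067)[:2] for p in[(521,95),(584,168),(652,226),(725,295)]]
D=[ray("top",f(*p),.006)[:2] for p in[(500,105),(567,167),(634,230),(705,292)]]
print("caps",np.array(V));print("discs",np.array(D));e=D[0]-D[3];print(np.degrees(np.arctan2(e[1],e[0])),np.linalg.norm(e))
s=env.state();from scipy.spatial.transform import Rotation as R
print(R.from_rotvec(s["ee_rot"]).as_matrix())
c=env.calibration("wrist");print(c)
E
```

```text
W [[0.4074 0.3315]
 [0.3796 0.2894]
 [0.5437 0.1812]
 [0.5713 0.2247]]
[0.4755 0.2567] 0.19609891364157592 -33.23402304798625
comp 0.072 [0.5357 0.2172]
comp 0.024 [0.4956 0.2435]
comp -0.024 [0.4554 0.2698]
comp -0.072 [0.4153 0.2961]
caps [[ 0.4876 -0.1533]
 [ 0.4509 -0.1839]
 [ 0.4218 -0.217 ]
 [ 0.3874 -0.2522]]
discs [[ 0.4867 -0.1504]
 [ 0.4539 -0.1848]
 [ 0.4207 -0.219 ]
 [ 0.3882 -0.2552]]
46.77405720042122 0.14386811699357838
[[ 0.9405  0.3399 -0.0003]
 [ 0.3399 -0.9405  0.0014]
 [ 0.0002 -0.0014 -1.    ]]
{'intrinsics': array([[419.0326,   0.    , 318.7626],
       [  0.    , 419.0326, 239.7562],
       [  0.    ,   0.    ,   1.    ]]), 'R': array([[ 0.3391, -0.9408, -0.0011],
       [-0.9078, -0.3275,  0.2621],
       [-0.2469, -0.0879, -0.965 ]]), 't': array([-0.5243, -0.0323,  0.3896])}
```

```bash
cat >> h.py <<'E'
from scipy.spatial.transform import Rotation as Rn
def go(*targets):
    s=env.state();p=s["tool_pos"];M=Rn.from_rotvec(s["ee_rot"]).as_matrix()
    print("t",round(s["time"],2),"tcp",np.round(p,4),"yaw",round(np.degrees(np.arctan2(M[1,0],M[0,0])),1))
    for t in targets: print(t,"mm:",np.round(1000*M.T@(np.array(t)-p),1)); p=np.array(t)
E
python3 - <<'E'
from h import *
for n,uv in(("box",(220,185)),("boxR",(273,185)),("bottle",(302,190)),("book",(414,232)),("bookR",(450,222)),("timer",(375,222))):print(n,ray("top",uv,.0)[:2].round(3),ray("top",uv,.1)[:2].round(3))
E
```

```text
box [0.651 0.21 ] [0.631 0.194]
boxR [0.65  0.091] [0.63  0.084]
bottle [0.638 0.026] [0.619 0.025]
book [ 0.541 -0.223] [ 0.53  -0.204]
bookR [ 0.563 -0.304] [ 0.55  -0.279]
timer [ 0.565 -0.136] [ 0.552 -0.125]
```

Emit:
{"method": "step_arm", "body": {
  "increments": [0,0,0,-9.8,0.3,0,0,0,-9.8,0.3,0,0,0,-9.8,0.3,0,0,0,-9.8,0.3,0,0,0,-9.8,0.3,0,0,0,-9.8,0.3,0,0,0,-9.8,0.3,0,0,0,-9.8,0.3],
  "newtons": 12
}}

```text
time: 1.1
tool_pos: [0.1784, -0.4935, 0.2263]
ee_rot: [-2.048, -2.381, -0.001]
ft_force: [0.0, 0.3, 0.8]
opening: 0.0642
grasp_force: 0.0
```

```bash
python3 -c "
from h import *
go((.35,-.30,.2),(.487,-.152,.15),(.487,-.152,.024))"
```

```text
t 1.1 tcp [ 0.1784 -0.4935  0.2263] yaw 98.6
(0.35, -0.3, 0.2) mm: [165.6 198.6  26.5]
(0.487, -0.152, 0.15) mm: [125.8 157.6  50.1]
(0.487, -0.152, 0.024) mm: [-1.00e-01  0.00e+00  1.26e+02]
```

Emit:
{"method": "step_arm", "body": {
  "increments": [33,40,5,0,0.3]
}}

```text
time: 1.23
tool_pos: [0.2191, -0.4495, 0.2203]
ee_rot: [2.058, 2.373, -0.002]
ft_force: [2.3, -0.4, -0.3]
opening: 0.0644
grasp_force: 0.0
```

I typed that row in millimetres instead of metres. The arm's per-row cap limited it to a 60 mm move in the planned direction, so there was no harm. I'll use metres from here and recompute from the measured pose.

```bash
python3 -c "
from h import *
go((.35,-.30,.2),(.487,-.152,.15),(.487,-.152,.024))"
```

```text
t 1.23 tcp [ 0.2191 -0.4495  0.2203] yaw 98.1
(0.35, -0.3, 0.2) mm: [129.5 150.7  20. ]
(0.487, -0.152, 0.15) mm: [127.2 156.6  49.8]
(0.487, -0.152, 0.024) mm: [  0.2   0.  126. ]
```

Emit:
{"method": "step_arm", "body": {
  "increments": [0.0325,0.0377,0.005,0,0.3,0.0325,0.0377,0.005,0,0.3,0.0325,0.0377,0.005,0,0.3,0.0325,0.0377,0.005,0,0.3,0.0318,0.0392,0.0125,0,0.3,0.0318,0.0392,0.0125,0,0.3,0.0318,0.0392,0.0125,0,0.3,0.0318,0.0392,0.0125,0,0.3]
}}

```text
time: 2.22
tool_pos: [0.4885, -0.1475, 0.1501]
ee_rot: [-2.055, -2.376, 0.0]
ft_force: [0.7, -0.9, 1.3]
opening: 0.0645
grasp_force: 0.0
```

```bash
python3 -c "
from h import *
import cv2
go((.487,-.152,.15),(.487,-.152,.024))
c=env.calibration('wrist')
cv2.imwrite('pics/w1.png',env.camera('wrist'))
for x,y in((.487,-.152),(.4527,-.1846),(.4212,-.218)):
  q=c['R']@[x,y,.067]+c['t'];q=c['intrinsics']@q;print(q[:2]/q[2])"
```

```text
t 2.23 tcp [ 0.4885 -0.1475  0.1501] yaw 98.3
(0.487, -0.152, 0.15) mm: [-4.2 -2.2  0.1]
(0.487, -0.152, 0.024) mm: [  0.   0. 126.]
[315.37475008 254.54233483]
[253.04876798 296.80562348]
[198.41144673 338.47978419]
```

View pics/w1.png

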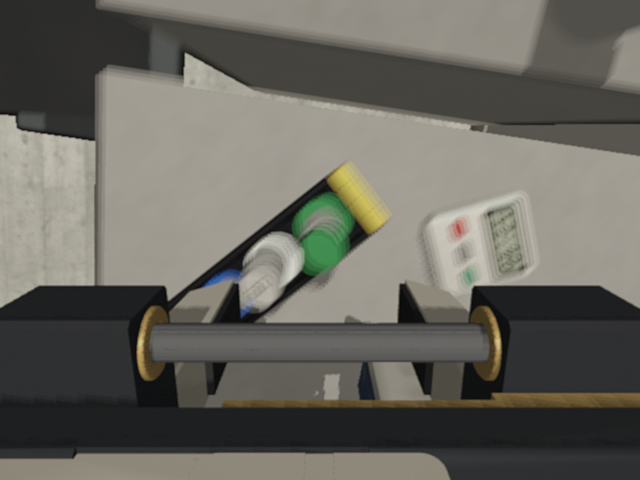

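The wrist view is motion-blurred; the green cap is near (324,248), against a predicted (315,254). I'll correct, let the arm settle and re-measure.

Emit:
{"method": "step_arm", "body": {
  "increments": [-0.004,-0.0005,0.02,0,0.3,0,0,0.01,0,0.3,0,0,0,0,0.3,0,0,0,0,0.3]
}}

```text
time: 2.78
tool_pos: [0.4879, -0.1534, 0.1213]
ee_rot: [2.056, 2.375, 0.0]
ft_force: [0.1, 0.1, 0.8]
opening: 0.0644
grasp_force: 0.0
```

```bash
python3 -c "
from h import *
import cv2
go((.4875,-.152,.12),(.4875,-.152,.024))
c=env.calibration('wrist')
a=env.camera('wrist');cv2.imwrite('pics/w2.png',cv2.resize(a[140:360,160:460],None,fx=2.5,fy=2.5))
for x,y in((.487,-.152),(.4527,-.1846)):
  q=c['R']@[x,y,.067]+c['t'];q=c['intrinsics']@q;print(q[:2]/q[2])
np.savez('c.npz',**c)"
```

```text
t 2.77 tcp [ 0.4879 -0.1534  0.1213] yaw 98.2
(0.4875, -0.152, 0.12) mm: [ 1.4 -0.2  1.3]
(0.4875, -0.152, 0.024) mm: [ 0.  -0.1 96. ]
[317.55329831 260.29775197]
[247.23598072 307.84356669]
```

View pics/w2.png

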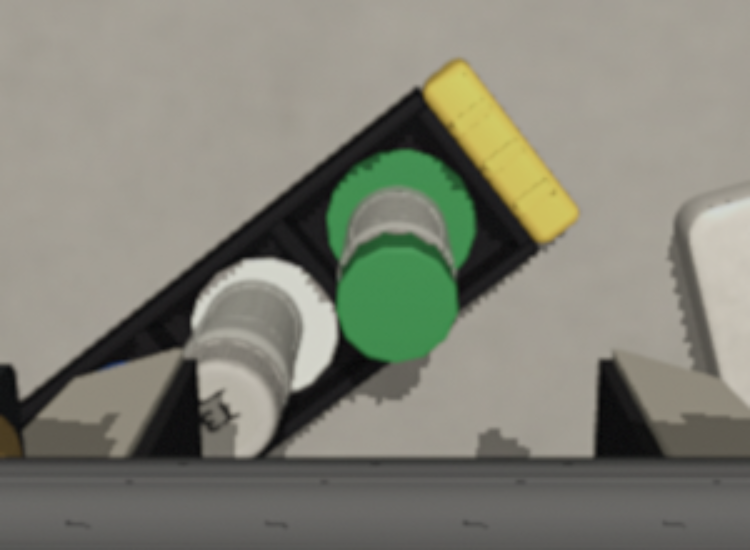

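The green cap is at full-image (319,261), within about 1.5 mm of prediction. Descending.

Emit:
{"method": "step_arm", "body": {
  "increments": [0.001,0.0,0.035,0,0.3,0,0,0.035,0,0.3,0,0,0.027,0,0.3,0,0,0,0,0.3,0,0,0,0,0.8,0,0,0,0,0.8,0,0,0,0,0.8,0,0,0,0,0.8],
  "newtons": 12
}}

```text
time: 3.82
tool_pos: [0.4878, -0.1521, 0.0242]
ee_rot: [2.055, 2.375, 0.0]
ft_force: [-0.1, -0.3, 0.5]
opening: 0.0288
grasp_force: 0.0
```

Emit:
{"method": "step_arm", "body": {
  "increments": [0,0,0,0,0.8,0,0,0,0,0.8,0,0,0,0,0.8]
}}

```text
time: 4.2
tool_pos: [0.4878, -0.1521, 0.0241]
ee_rot: [2.055, 2.375, 0.0]
ft_force: [-0.7, 0.5, 5.4]
opening: 0.0269
grasp_force: 12.0
```

```bash
python3 -c "
from h import *
go((.4879,-.152,.124),(.4153,.2961,.124),(.4153,.2961,.022))"
```

```text
t 4.2 tcp [ 0.4878 -0.1521  0.0241] yaw 98.3
(0.4879, -0.152, 0.124) mm: [  0.    0.2 -99.9]
(0.4153, 0.2961, 0.124) mm: [ 4.539e+02 -7.400e+00 -2.000e-01]
(0.4153, 0.2961, 0.022) mm: [ 0.00e+00 -1.00e-01  1.02e+02]
```

Emit:
{"method": "step_arm", "body": {
  "increments": [0,0,-0.015,0,0.8,0,0,-0.025,0,0.8,0,0,-0.03,0,0.8,0,0,-0.03,0,0.8,0.03,0,0,0,0.8,0.046,-0.001,0,0,0.8,0.046,-0.001,0,0,0.8,0.046,-0.001,0,0,0.8]
}}

```text
time: 5.2
tool_pos: [0.4601, 0.0151, 0.1244]
ee_rot: [2.056, 2.375, 0.001]
ft_force: [0.1, 0.4, -0.3]
opening: 0.0274
grasp_force: 12.0
```

Emit:
{"method": "step_arm", "body": {
  "increments": [0.046,-0.001,0,0,0.8,0.046,-0.001,0,0,0.8,0.046,-0.001,0,0,0.8,0.046,-0.001,0,0,0.8,0.046,0,0,0,0.8,0.036,0,0,0,0.8,0.02,0,0,0,0.8,0,0,0,0,0.8]
}}

```text
time: 6.2
tool_pos: [0.415, 0.2973, 0.1241]
ee_rot: [2.052, 2.378, 0.001]
ft_force: [0.1, 0.0, -0.0]
opening: 0.0268
grasp_force: 12.0
```

```bash
python3 -c "
from h import *
import cv2
go((.4153,.2961,.124),(.4153,.2961,.022))
c=env.calibration('wrist')
a=env.camera('wrist');cv2.imwrite('pics/w3.png',a)
o=np.array([.4755,.2567]);u=np.array([.8364,-.5481]);n=np.array([.5481,.8364])
for y,x in((-.098,.026),(-.098,-.026),(.098,.026),(.098,-.026),(-.048,.022)):
  q=c['R']@[*(o+u*y+n*x),.018]+c['t'];q=c['intrinsics']@q;print(y,x,(q[:2]/q[2]).round(1))
np.savez('c.npz',**c)"
```

```text
t 6.2 tcp [0.415  0.2973 0.1241] yaw 98.4
(0.4153, 0.2961, 0.124) mm: [-1.3  0.1  0.1]
(0.4153, 0.2961, 0.022) mm: [ -0.  -0. 102.]
-0.098 0.026 [315.5 183.4]
-0.098 -0.026 [262.8 242.9]
0.098 0.026 [522.1 366.4]
0.098 -0.026 [468.4 413.3]
-0.048 0.022 [368.9 238.9]
```

View pics/w3.png

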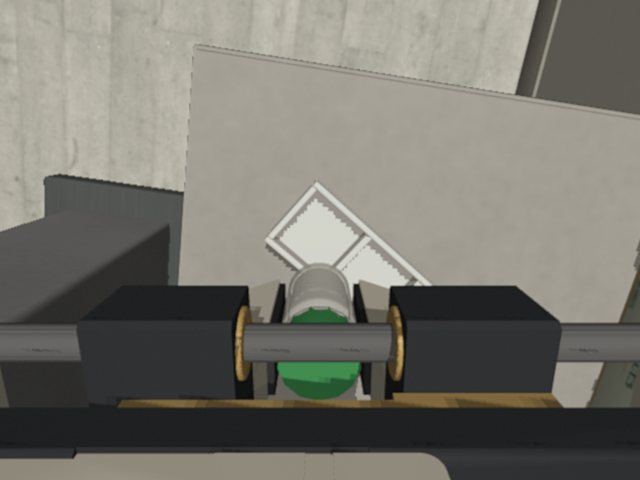

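Green is held upright. The rack corners at (316,183) and (266,240) agree with prediction to about 2 mm. Lowering.

Emit:
{"method": "step_arm", "body": {
  "increments": [-0.001,0,0.025,0,0.8,0,0,0.03,0,0.8,0,0,0.025,0,0.8,0,0,0.015,0,0.8,0,0,0.004,0,0.8,0,0,0.002,0,0.8,0,0,0,0,0.8]
}}

```text
time: 7.12
tool_pos: [0.4159, 0.2955, 0.0233]
ee_rot: [2.055, 2.375, 0.002]
ft_force: [0.0, 0.3, -1.1]
opening: 0.027
grasp_force: 12.0
```

Emit:
{"method": "step_arm", "body": {
  "increments": [0,0,0.001,0,0.8,0,0,0.0005,0,0.8,0,0,0,0,0.8]
}}

```text
time: 7.5
tool_pos: [0.4159, 0.2956, 0.0221]
ee_rot: [2.055, 2.376, 0.002]
ft_force: [-0.4, -1.4, 6.3]
opening: 0.027
grasp_force: 12.0
```

Contact at the expected height. Releasing and going back for white.

Emit:
{"method": "step_arm", "body": {
  "increments": [0,0,0,0,0.6,0,0,0,0,0.4,0,0,0,0,0.3,0,0,0,0,0.3,0,0,-0.02,0,0.3,0,0,-0.03,0,0.3,0,0,-0.03,0,0.3,0,0,-0.03,0,0.3]
}}

```text
time: 8.5
tool_pos: [0.4154, 0.2952, 0.1321]
ee_rot: [2.056, 2.376, -0.0]
ft_force: [-0.3, -0.2, 1.1]
opening: 0.0642
grasp_force: 0.0
```

```bash
python3 -c "
from h import *
go((.4520,-.1843,.124),(.452,-.1843,.024))"
```

```text
t 8.5 tcp [0.4154 0.2952 0.1321] yaw 98.3
(0.452, -0.1843, 0.124) mm: [-479.8  -32.7    8.2]
(0.452, -0.1843, 0.024) mm: [  0.   0. 100.]
```

Emit:
{"method": "step_arm", "body": {
  "increments": [-0.03,-0.003,0,0,0.3,-0.05,-0.003,0,0,0.3,-0.05,-0.003,0,0,0.3,-0.05,-0.003,0,0,0.3,-0.05,-0.003,0,0,0.3,-0.05,-0.003,0,0,0.3,-0.05,-0.003,0,0,0.3,-0.05,-0.003,0,0,0.3]
}}

```text
time: 9.5
tool_pos: [0.4464, -0.0858, 0.1313]
ee_rot: [2.055, 2.375, 0.0]
ft_force: [1.0, 0.0, -0.1]
opening: 0.0644
grasp_force: 0.0
```

Emit:
{"method": "step_arm", "body": {
  "increments": [-0.05,-0.003,0,0,0.3,-0.035,-0.003,0,0,0.3,-0.015,-0.003,0.01,0,0.3,0,0,0,0,0.3,0,0,0,0,0.3]
}}

```text
time: 10.12
tool_pos: [0.4516, -0.1831, 0.1209]
ee_rot: [-2.054, -2.376, -0.0]
ft_force: [-0.2, 0.4, 0.3]
opening: 0.0643
grasp_force: 0.0
```

```bash
python3 -c "
from h import *
import cv2
go((.4520,-.1843,.024))
c=env.calibration('wrist')
a=env.camera('wrist')
for x,y in((.452,-.1843),):
  q=c['R']@[x,y,.067]+c['t'];q=c['intrinsics']@q;q=q[:2]/q[2];print(q); print(ray('wrist',q+[10,0],.067,c),ray('wrist',q+[0,10],.067,c))
cv2.imwrite('pics/w4.png',cv2.resize(a[140:360,160:460],None,fx=2.5,fy=2.5))"
```

```text
t 10.12 tcp [ 0.4516 -0.1831  0.1209] yaw 98.3
(0.452, -0.1843, 0.024) mm: [-1.4  0.3 96.9]
[319.36344048 265.53832536]
[ 0.45726786 -0.18353194  0.067     ] [ 0.45281429 -0.18988658  0.067     ]
```

View pics/w4.png

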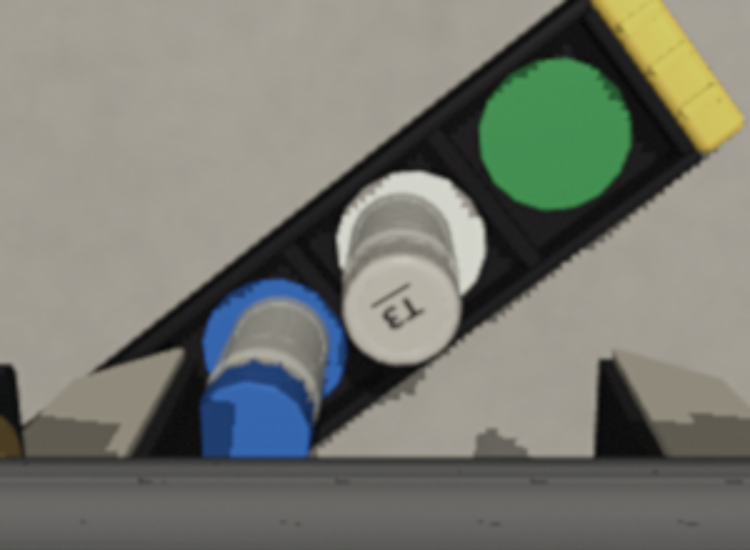

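White cap at (320,263), about 1 mm from the current tool axis. Descending straight and gripping.

Emit:
{"method": "step_arm", "body": {
  "increments": [0,0.0005,0.035,0,0.3,0,0,0.035,0,0.3,0,0,0.027,0,0.3,0,0,0,0,0.3,0,0,0,0,0.8,0,0,0,0,0.8,0,0,0,0,0.8,0,0,0,0,0.8]
}}

```text
time: 11.18
tool_pos: [0.4526, -0.1845, 0.0247]
ee_rot: [2.055, 2.375, 0.0]
ft_force: [0.1, -0.3, -0.4]
opening: 0.029
grasp_force: 0.0
```

Emit:
{"method": "step_arm", "body": {
  "increments": [0,0,0,0,0.8,0,0,0,0,0.8,0,0,0,0,0.8]
}}

```text
time: 11.55
tool_pos: [0.4526, -0.1845, 0.0246]
ee_rot: [2.055, 2.375, 0.0]
ft_force: [-0.2, 1.0, 5.5]
opening: 0.0271
grasp_force: 12.0
```

```bash
python3 -c "
from h import *
go((.452,-.1835,.124),(.4558,.2694,.124),(.4558,.2694,.022))"
```

```text
t 11.55 tcp [ 0.4526 -0.1845  0.0246] yaw 98.3
(0.452, -0.1835, 0.124) mm: [  1.1  -0.4 -99.4]
(0.4558, 0.2694, 0.124) mm: [ 4.476e+02  6.890e+01 -2.000e-01]
(0.4558, 0.2694, 0.022) mm: [ 1.00e-01 -0.00e+00  1.02e+02]
```

Emit:
{"method": "step_arm", "body": {
  "increments": [0,0,-0.015,0,0.8,0,0,-0.025,0,0.8,0,0,-0.03,0,0.8,0,0,-0.03,0,0.8,0.03,0.006,0,0,0.8,0.046,0.007,0,0,0.8,0.046,0.007,0,0,0.8,0.046,0.007,0,0,0.8]
}}

```text
time: 12.55
tool_pos: [0.4549, -0.0129, 0.125]
ee_rot: [2.056, 2.375, 0.001]
ft_force: [0.7, 0.2, -0.3]
opening: 0.0269
grasp_force: 12.0
```

Emit:
{"method": "step_arm", "body": {
  "increments": [0.046,0.007,0,0,0.8,0.046,0.007,0,0,0.8,0.046,0.007,0,0,0.8,0.046,0.007,0,0,0.8,0.046,0.007,0,0,0.8,0.032,0.004,0,0,0.8,0.015,0.003,0,0,0.8,0,0,0,0,0.8]
}}

```text
time: 13.55
tool_pos: [0.4567, 0.2661, 0.1244]
ee_rot: [2.054, 2.377, -0.0]
ft_force: [-0.3, -0.7, -0.5]
opening: 0.0271
grasp_force: 12.0
```

```bash
python3 -c "
from h import *
import cv2
go((.4558,.2685,.124),(.4558,.2685,.0227))
cv2.imwrite('pics/w5.png',env.camera('wrist'))
"
```

```text
t 13.55 tcp [0.4567 0.2661 0.1244] yaw 98.3
(0.4558, 0.2685, 0.124) mm: [ 2.5 -0.5  0.4]
(0.4558, 0.2685, 0.0227) mm: [  0.   -0.  101.3]
```

View pics/w5.png

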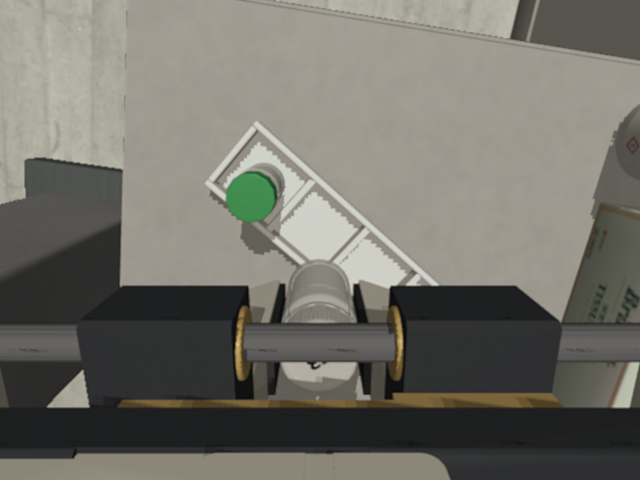

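Green stands upright, centred in the end compartment (cap at 251,196). White is held upright over the next one.

Emit:
{"method": "step_arm", "body": {
  "increments": [0.002,-0.0005,0.025,0,0.8,0,0,0.03,0,0.8,0,0,0.025,0,0.8,0,0,0.015,0,0.8,0,0,0.004,0,0.8,0,0,0.0015,0,0.8,0,0,0,0,0.8]
}}

```text
time: 14.48
tool_pos: [0.4564, 0.268, 0.0244]
ee_rot: [2.055, 2.375, 0.002]
ft_force: [-0.0, -0.0, -0.4]
opening: 0.027
grasp_force: 12.0
```

Emit:
{"method": "step_arm", "body": {
  "increments": [0,0,0.001,0,0.8,0,0,0.0005,0,0.8,0,0,0,0,0.8]
}}

```text
time: 14.85
tool_pos: [0.4561, 0.268, 0.0226]
ee_rot: [2.055, 2.376, 0.001]
ft_force: [-1.0, -0.4, 4.9]
opening: 0.0267
grasp_force: 12.0
```

Emit:
{"method": "step_arm", "body": {
  "increments": [0,0,0,0,0.6,0,0,0,0,0.4,0,0,0,0,0.3,0,0,0,0,0.3,0,0,-0.02,0,0.3,0,0,-0.03,0,0.3,0,0,-0.03,0,0.3,0,0,-0.02,0,0.3]
}}

```text
time: 15.85
tool_pos: [0.4562, 0.268, 0.1236]
ee_rot: [2.055, 2.375, 0.002]
ft_force: [-0.7, 0.1, -0.3]
opening: 0.0642
grasp_force: 0.0
```

```bash
python3 -c "
from h import *
go((.4214,-.2178,.121),(.4214,-.2178,.024))"
```

```text
t 15.85 tcp [0.4562 0.268  0.1236] yaw 98.3
(0.4214, -0.2178, 0.121) mm: [-475.7 -104.3    2.3]
(0.4214, -0.2178, 0.024) mm: [-0.  -0.1 97. ]
```

Emit:
{"method": "step_arm", "body": {
  "increments": [-0.03,-0.007,0,0,0.3,-0.05,-0.011,0,0,0.3,-0.05,-0.011,0,0,0.3,-0.05,-0.011,0,0,0.3,-0.05,-0.011,0,0,0.3,-0.05,-0.011,0,0,0.3,-0.05,-0.011,0,0,0.3,-0.05,-0.011,0,0,0.3]
}}

```text
time: 16.85
tool_pos: [0.4272, -0.122, 0.1224]
ee_rot: [2.055, 2.375, 0.0]
ft_force: [0.2, 0.6, 0.7]
opening: 0.0639
grasp_force: 0.0
```

Emit:
{"method": "step_arm", "body": {
  "increments": [-0.05,-0.011,0,0,0.3,-0.031,-0.006,0.001,0,0.3,-0.015,-0.003,0.001,0,0.3,0,0,0,0,0.3,0,0,0,0,0.3]
}}

```text
time: 17.48
tool_pos: [0.4214, -0.2169, 0.1201]
ee_rot: [-2.054, -2.376, -0.0]
ft_force: [-0.3, 0.6, -0.1]
opening: 0.0644
grasp_force: 0.0
```

```bash
python3 -c "
from h import *
import cv2
go((.4214,-.2178,.024))
c=env.calibration('wrist')
a=env.camera('wrist')
q=c['R']@[.4214,-.2178,.067]+c['t'];q=c['intrinsics']@q;q=q[:2]/q[2];print(q)
cv2.imwrite('pics/w6.png',cv2.resize(a[140:360,160:460],None,fx=2.5,fy=2.5))"
```

```text
t 17.48 tcp [ 0.4214 -0.2169  0.1201] yaw 98.3
(0.4214, -0.2178, 0.024) mm: [-0.9 -0.1 96.1]
[318.71301957 265.25790684]
```

View pics/w6.png

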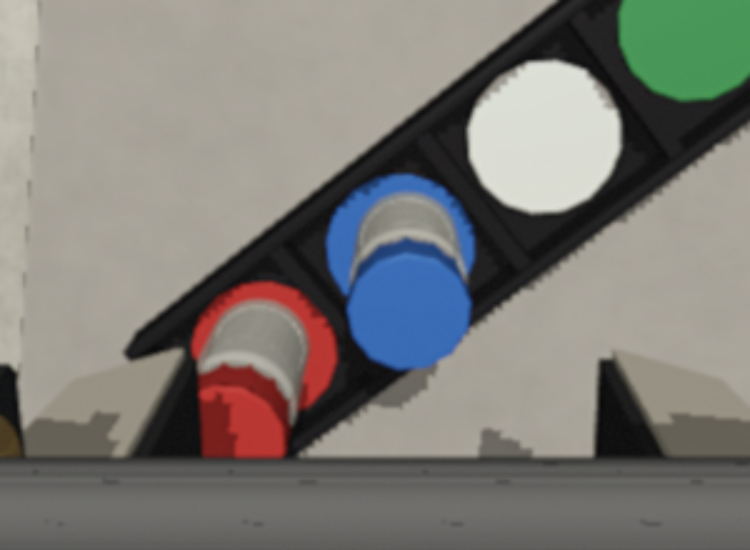

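Blue cap at (324,264), about 2.5 mm further along tool y. Correcting while descending.

Emit:
{"method": "step_arm", "body": {
  "increments": [0.001,0.0025,0.035,0,0.3,0,0,0.035,0,0.3,0,0,0.026,0,0.3,0,0,0,0,0.3,0,0,0,0,0.8,0,0,0,0,0.8,0,0,0,0,0.8,0,0,0,0,0.8]
}}

```text
time: 18.52
tool_pos: [0.424, -0.217, 0.0247]
ee_rot: [2.055, 2.375, 0.0]
ft_force: [0.5, -0.7, 0.8]
opening: 0.0289
grasp_force: 0.0
```

Emit:
{"method": "step_arm", "body": {
  "increments": [0,0,0,0,0.8,0,0,0,0,0.8,0,0,0,0,0.8]
}}

```text
time: 18.9
tool_pos: [0.4239, -0.217, 0.0246]
ee_rot: [2.055, 2.375, -0.0]
ft_force: [-1.1, 0.6, 6.0]
opening: 0.027
grasp_force: 12.0
```

```bash
python3 -c "
from h import *
go((.424,-.2178,.124),(.496,.2430,.124),(.496,.243,.0225))"
```

```text
t 18.9 tcp [ 0.4239 -0.217   0.0246] yaw 98.3
(0.424, -0.2178, 0.124) mm: [ -0.9  -0.  -99.4]
(0.496, 0.243, 0.124) mm: [ 4.457e+02  1.375e+02 -2.000e-01]
(0.496, 0.243, 0.0225) mm: [ 1.000e-01 -0.000e+00  1.015e+02]
```

Emit:
{"method": "step_arm", "body": {
  "increments": [0,0,-0.015,0,0.8,0,0,-0.025,0,0.8,0,0,-0.03,0,0.8,0,0,-0.03,0,0.8,0.03,0.01,0,0,0.8,0.046,0.014,0,0,0.8,0.046,0.014,0,0,0.8,0.046,0.014,0,0,0.8]
}}

```text
time: 19.9
tool_pos: [0.451, -0.0417, 0.1241]
ee_rot: [-2.056, -2.375, 0.0]
ft_force: [0.3, 0.0, 0.0]
opening: 0.0273
grasp_force: 12.0
```

Emit:
{"method": "step_arm", "body": {
  "increments": [0.046,0.014,0,0,0.8,0.046,0.014,0,0,0.8,0.046,0.014,0,0,0.8,0.046,0.014,0,0,0.8,0.046,0.015,0,0,0.8,0.033,0.01,0,0,0.8,0.014,0.004,0,0,0.8,0,0,0,0,0.8]
}}

```text
time: 20.9
tool_pos: [0.495, 0.2433, 0.1238]
ee_rot: [-2.054, -2.377, 0.001]
ft_force: [-0.1, -0.9, -0.9]
opening: 0.027
grasp_force: 12.0
```

```bash
python3 -c "
from h import *
go((.496,.2430,.124),(.496,.243,.0225))"
```

```text
t 20.9 tcp [0.495  0.2433 0.1238] yaw 98.3
(0.496, 0.243, 0.124) mm: [-0.5  0.9 -0.2]
(0.496, 0.243, 0.0225) mm: [1.000e-01 1.000e-01 1.015e+02]
```

Emit:
{"method": "step_arm", "body": {
  "increments": [0,0.0005,0.025,0,0.8,0,0,0.03,0,0.8,0,0,0.025,0,0.8,0,0,0.015,0,0.8,0,0,0.004,0,0.8,0,0,0.0015,0,0.8,0,0,0,0,0.8]
}}

```text
time: 21.78
tool_pos: [0.4963, 0.2434, 0.0244]
ee_rot: [2.055, 2.375, 0.002]
ft_force: [0.9, 0.1, -1.0]
opening: 0.0272
grasp_force: 12.0
```

Emit:
{"method": "step_arm", "body": {
  "increments": [0,0,0.0005,0,0.8,0,0,0.0005,0,0.8,0,0,0,0,0.8]
}}

```text
time: 22.15
tool_pos: [0.4958, 0.2434, 0.0228]
ee_rot: [2.055, 2.376, 0.0]
ft_force: [-0.3, -0.1, -0.4]
opening: 0.0272
grasp_force: 12.0
```

No contact yet; a bit further.

Emit:
{"method": "step_arm", "body": {
  "increments": [0,0,0.0005,0,0.8,0,0,0,0,0.8]
}}

```text
time: 22.4
tool_pos: [0.4959, 0.2434, 0.0226]
ee_rot: [2.055, 2.376, 0.0]
ft_force: [-0.8, -0.3, 5.4]
opening: 0.0271
grasp_force: 12.0
```

Emit:
{"method": "step_arm", "body": {
  "increments": [0,0,0,0,0.6,0,0,0,0,0.4,0,0,0,0,0.3,0,0,0,0,0.3,0,0,-0.02,0,0.3,0,0,-0.03,0,0.3,0,0,-0.03,0,0.3,0,0,-0.02,0,0.3]
}}

```text
time: 23.4
tool_pos: [0.4962, 0.2435, 0.1236]
ee_rot: [2.055, 2.375, 0.002]
ft_force: [-0.3, 0.1, -0.3]
opening: 0.0642
grasp_force: 0.0
```

```bash
python3 -c "
from h import *
print(env.state()['qpos'].round(2))
go((.390,-.253,.121))"
```

```text
[ 0.32  0.49  1.59 -0.    1.05  0.17]
t 23.4 tcp [0.4962 0.2435 0.1236] yaw 98.3
(0.39, -0.253, 0.121) mm: [-476.  -176.5    2.3]
```

Emit:
{"method": "step_arm", "body": {
  "increments": [-0.03,-0.011,0,0,0.3,-0.05,-0.0185,0,0,0.3,-0.05,-0.0185,0,0,0.3,-0.05,-0.0185,0,0,0.3,-0.05,-0.0185,0,0,0.3,-0.05,-0.0185,0,0,0.3,-0.05,-0.0185,0,0,0.3,-0.05,-0.0185,0,0,0.3]
}}

```text
time: 24.4
tool_pos: [0.411, -0.1546, 0.1224]
ee_rot: [2.055, 2.375, 0.0]
ft_force: [0.6, -1.4, -0.1]
opening: 0.0641
grasp_force: 0.0
```

Emit:
{"method": "step_arm", "body": {
  "increments": [-0.05,-0.0185,0,0,0.3,-0.031,-0.012,0.001,0,0.3,-0.015,-0.006,0.001,0,0.3,0,0,0,0,0.3,0,0,0,0,0.3]
}}

```text
time: 25.02
tool_pos: [0.3893, -0.252, 0.1201]
ee_rot: [-2.054, -2.376, -0.0]
ft_force: [0.2, 0.3, 0.3]
opening: 0.0642
grasp_force: 0.0
```

Emit:
{"method": "step_arm", "body": {
  "increments": [0,0,0,-10,0.3,0,0,0,-10,0.3,0,0,0,-10,0.3,0,0,0,-10,0.3,0,0,0,-10,0.3,0,0,0,-10,0.3,0,0,0,-10,0.3,0,0,0,-10,0.3]
}}

```text
time: 26.02
tool_pos: [0.3895, -0.2517, 0.1203]
ee_rot: [-0.035, -3.141, -0.0]
ft_force: [0.2, 0.8, 0.8]
opening: 0.0644
grasp_force: 0.0
```

Emit:
{"method": "step_arm", "body": {
  "increments": [0,0,0,0,0.3,0,0,0,0,0.3]
}}

```text
time: 26.28
tool_pos: [0.3894, -0.2525, 0.1203]
ee_rot: [0.051, 3.141, 0.0]
ft_force: [-0.6, 0.2, 0.0]
opening: 0.0644
grasp_force: 0.0
```

```bash
python3 -c "
from h import *
import cv2
go((.389,-.2535,.024))
c=env.calibration('wrist')
a=env.camera('wrist')
q=c['R']@[.389,-.2535,.067]+c['t'];q=c['intrinsics']@q;q=q[:2]/q[2];print(q)
cv2.imwrite('pics/w7.png',cv2.resize(a[140:360,160:460],None,fx=2.5,fy=2.5))"
```

```text
t 26.27 tcp [ 0.3894 -0.2525  0.1203] yaw 178.1
(0.389, -0.2535, 0.024) mm: [ 0.3 -1.1 96.3]
[316.8808566  262.95665009]
```

View pics/w7.png

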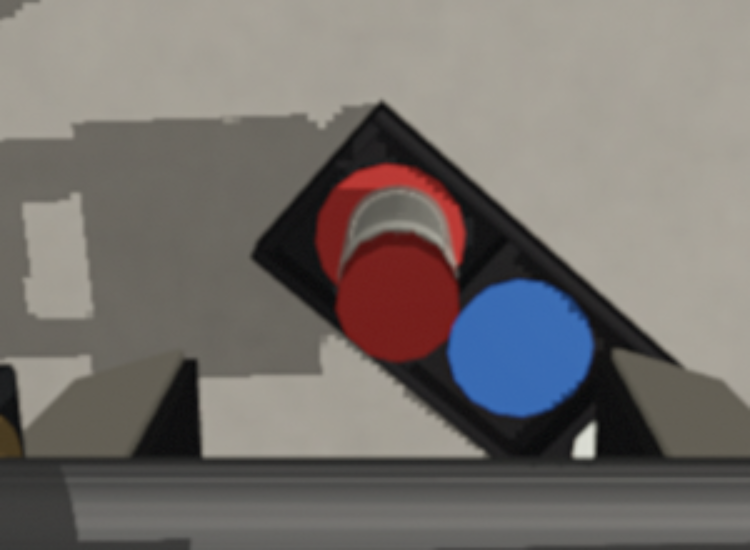

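Red cap at (319,261): shift about 1.5 mm in tool x, then descend and grip.

Emit:
{"method": "step_arm", "body": {
  "increments": [0.0015,0,0.035,0,0.3,0,0,0.035,0,0.3,0,0,0.026,0,0.3,0,0,0,0,0.3,0,0,0,0,0.8,0,0,0,0,0.8,0,0,0,0,0.8,0,0,0,0,0.8]
}}

```text
time: 27.32
tool_pos: [0.3878, -0.2533, 0.0247]
ee_rot: [0.048, 3.141, -0.001]
ft_force: [0.0, 0.2, 0.1]
opening: 0.0289
grasp_force: 0.4
```

Emit:
{"method": "step_arm", "body": {
  "increments": [0,0,0,0,0.8,0,0,0,0,0.8,0,0,0,0,0.8]
}}

```text
time: 27.7
tool_pos: [0.3878, -0.2533, 0.0246]
ee_rot: [0.047, 3.141, -0.001]
ft_force: [0.1, 1.8, 5.4]
opening: 0.0268
grasp_force: 12.0
```

```bash
python3 -c "
from h import *
go((.388,-.252,.124),(.480,.217,.124),(.536,.217,.124),(.536,.217,.0225))"
```

```text
t 27.7 tcp [ 0.3878 -0.2533  0.0246] yaw 178.3
(0.388, -0.252, 0.124) mm: [ -0.2   1.2 -99.4]
(0.48, 0.217, 0.124) mm: [-7.780e+01  4.716e+02 -2.000e-01]
(0.536, 0.217, 0.124) mm: [-56.    1.7   0. ]
(0.536, 0.217, 0.0225) mm: [1.000e-01 0.000e+00 1.015e+02]
```

Emit:
{"method": "step_arm", "body": {
  "increments": [0,0,-0.015,0,0.8,0,0,-0.025,0,0.8,0,0,-0.03,0,0.8,0,0,-0.03,0,0.8,-0.004,0.03,0,0,0.8,-0.008,0.046,0,0,0.8,-0.008,0.046,0,0,0.8,-0.008,0.046,0,0,0.8]
}}

```text
time: 28.7
tool_pos: [0.4207, -0.0847, 0.1241]
ee_rot: [-0.048, -3.141, 0.0]
ft_force: [0.4, -0.8, -0.2]
opening: 0.027
grasp_force: 12.0
```

Emit:
{"method": "step_arm", "body": {
  "increments": [-0.008,0.046,0,0,0.8,-0.008,0.046,0,0,0.8,-0.008,0.046,0,0,0.8,-0.008,0.046,0,0,0.8,-0.008,0.046,0,0,0.8,-0.008,0.046,0,0,0.8,-0.02,0.026,0,0,0.8,-0.028,0,0,0,0.8]
}}

```text
time: 29.7
tool_pos: [0.5255, 0.2151, 0.1238]
ee_rot: [-0.042, -3.141, -0.0]
ft_force: [-0.4, 0.4, -0.2]
opening: 0.0273
grasp_force: 12.0
```

```bash
python3 -c "
from h import *
go((.536,.217,.124),(.536,.217,.0225))"
```

```text
t 29.7 tcp [0.5255 0.2151 0.1238] yaw 178.5
(0.536, 0.217, 0.124) mm: [-10.4   2.1  -0.2]
(0.536, 0.217, 0.0225) mm: [-1.000e-01 -0.000e+00  1.015e+02]
```

Emit:
{"method": "step_arm", "body": {
  "increments": [-0.006,0.001,0,0,0.8,0,0,0,0,0.8,0,0,0,0,0.8]
}}

```text
time: 30.08
tool_pos: [0.5309, 0.2134, 0.1241]
ee_rot: [-0.048, -3.14, 0.0]
ft_force: [0.0, -0.6, -0.3]
opening: 0.0273
grasp_force: 12.0
```

```bash
python3 -c "
from h import *
import cv2
go((.536,.217,.124),(.536,.217,.0225))
cv2.imwrite('pics/w8.png',env.camera('wrist'))"
```

```text
t 30.07 tcp [0.5309 0.2134 0.1241] yaw 178.2
(0.536, 0.217, 0.124) mm: [-5.   3.8  0.1]
(0.536, 0.217, 0.0225) mm: [-1.000e-01  0.000e+00  1.015e+02]
```

View pics/w8.png

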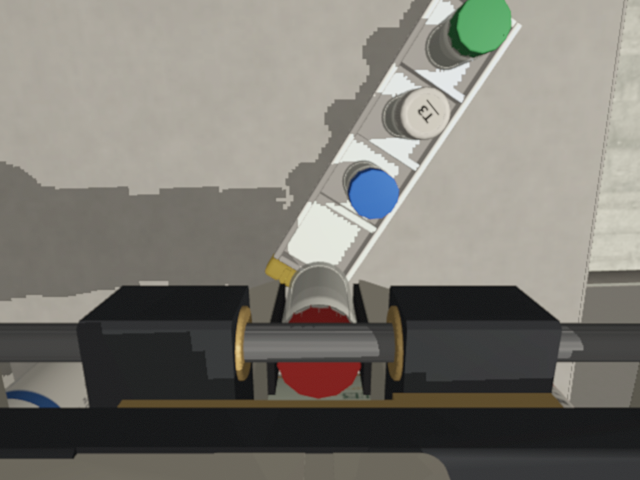

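Green (483,25), white (418,113) and blue (374,194) stand in order. Red is held upright near the last compartment by the yellow block at (283,270). Correcting by (-5, +4) mm and lowering.

Emit:
{"method": "step_arm", "body": {
  "increments": [-0.005,0.004,0,0,0.8,0,0,0.025,0,0.8,0,0,0.03,0,0.8,0,0,0.02,0,0.8,0,0,0,0,0.8]
}}

```text
time: 30.75
tool_pos: [0.536, 0.2174, 0.0479]
ee_rot: [-0.047, -3.138, 0.001]
ft_force: [-0.4, 0.2, 0.2]
opening: 0.0273
grasp_force: 12.0
```

```bash
python3 -c "
from h import *
go((.536,.217,.0225))"
```

```text
t 30.75 tcp [0.536  0.2174 0.0479] yaw 178.3
(0.536, 0.217, 0.0225) mm: [-0.1 -0.4 25.4]
```

Emit:
{"method": "step_arm", "body": {
  "increments": [0,0,0.015,0,0.8,0,0,0.007,0,0.8,0,0,0.002,0,0.8,0,0,0,0,0.8,0,0,0.001,0,0.8,0,0,0,0,0.8]
}}

```text
time: 31.5
tool_pos: [0.537, 0.2176, 0.0244]
ee_rot: [0.047, 3.141, -0.0]
ft_force: [-0.1, -0.8, 0.5]
opening: 0.0272
grasp_force: 12.0
```

Emit:
{"method": "step_arm", "body": {
  "increments": [0,0,0.001,0,0.8,0,0,0.0005,0,0.8,0,0,0,0,0.8,0,0,0,0,0.8]
}}

```text
time: 32.0
tool_pos: [0.5369, 0.2176, 0.0227]
ee_rot: [-0.047, -3.141, 0.0]
ft_force: [-0.6, 0.2, -0.9]
opening: 0.0267
grasp_force: 12.0
```

Emit:
{"method": "step_arm", "body": {
  "increments": [0,0,0.0005,0,0.8,0,0,0,0,0.8]
}}

```text
time: 32.25
tool_pos: [0.537, 0.2176, 0.0226]
ee_rot: [0.047, 3.141, -0.0]
ft_force: [-2.5, -0.2, 5.1]
opening: 0.027
grasp_force: 12.0
```

Contact. Releasing, lifting and backing away.

Emit:
{"method": "step_arm", "body": {
  "increments": [0,0,0,0,0.6,0,0,0,0,0.4,0,0,0,0,0.3,0,0,0,0,0.3,0,0,-0.02,0,0.3,0,0,-0.03,0,0.3,0,0,-0.04,0,0.3,0,0,-0.04,0,0.3]
}}

```text
time: 33.25
tool_pos: [0.5367, 0.2175, 0.1532]
ee_rot: [-0.047, -3.141, 0.0]
ft_force: [0.3, 0.4, 1.2]
opening: 0.0645
grasp_force: 0.0
```

Emit:
{"method": "step_arm", "body": {
  "increments": [0.03,-0.03,-0.03,0,0.3,0.03,-0.04,-0.03,0,0.3,0.02,-0.04,0,0,0.3,0,-0.04,0,0,0.3,0,-0.04,0,0,0.3,0,0,0,0,0.3,0,0,0,0,0.3]
}}

```text
time: 34.12
tool_pos: [0.4512, 0.0305, 0.2122]
ee_rot: [0.048, 3.141, 0.001]
ft_force: [0.2, -0.9, -0.3]
opening: 0.0643
grasp_force: 0.0
```

```bash
python3 -c "
from h import *
import cv2
go()
a=env.camera('top');b=env.camera('side')
A=cv2.resize(a[150:330,130:450],(640,360));cv2.imwrite('pics/end_side.png',b);cv2.imwrite('pics/end.png',np.hstack([A[:,:800]]))"
```

```text
t 34.12 tcp [0.4512 0.0305 0.2122] yaw 178.2
```

View pics/end_side.png

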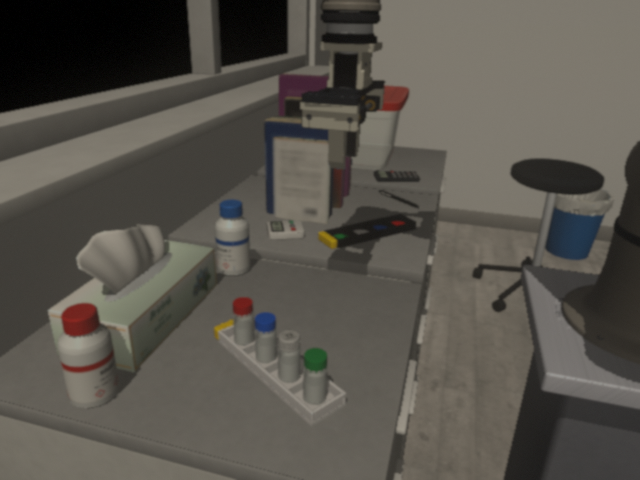

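View pics/end.png

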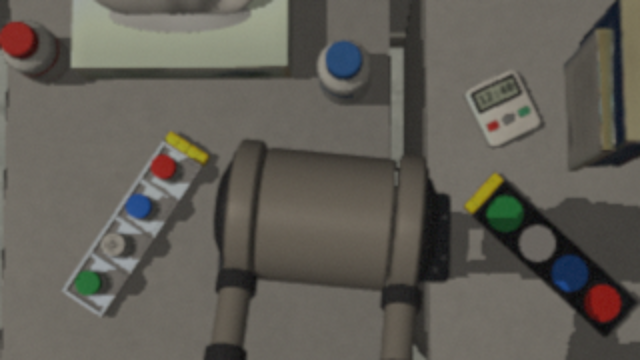

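All four stand upright in the white rack: red next to yellow (side view 243,307), then blue, white and green at the far end (316,360). The bottle and timer have not moved.

```bash
python3 -c "
from cell import env
print(env.sign_off())"
```

```text
the job is handed in; nothing more can be done
None
```

All four vials stand upright in the white rack in reverse order (red next to the yellow block, then blue, white and green); nothing else was moved, and the job was handed in at about 34 s.

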